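# Make up two fitting kits

## Task

Make up the two kits in the low wooden trays, one thing to a bay. The three-bay tray gets the tape measure in its long bay, the square block (50 mm square, 32 mm high) in the larger of the two short bays and the small block (34 by 50 mm) in the smaller; the two-bay tray gets the screw jar in its larger bay and the big block (45 by 64 mm, 45 mm high) in its smaller. Everything ends lying flat on the floor of its bay the way up that it started, and the long thin off-cut belongs to neither kit: leave it where it lies.

Things in the scene. Friction and masses are not known exactly. Their poses are not given: they have to be found in the camera images.
- tray_three: Three-bay wooden tray, fixed, 159 x 153 mm; origin under its centre, z up, x within 0.3 rad of world x. Floor 3 mm, rims and dividers 9 mm above its underside, 5 mm thick. Bays (size along its x, y; centre, mm): long 66 x 143 at (-41.5, 0), tape measure lengthwise along y; larger short 78 x 78 at (35.5, -32.5), square block; smaller short 78 x 60 at (35.5, 41.5), small block lengthwise along x.
- tray_two: Two-bay wooden tray, fixed, 171 x 98 mm; origin under its centre, z up, x within 0.3 rad of world x. Floor 3 mm, rims and divider 9 mm above its underside, 5 mm thick. Bays (size along its x, y; centre, mm): larger 88 x 88 at (-36.5, 0), screw jar; smaller 68 x 88 at (46.5, 0), big block, its 64 mm along y. The two trays may change places (left, right).
- tape_measure: Yellow tape measure standing on its base, 43 mm wide along its x, 90 mm long along its y (the last 18 mm at -y are the small tape hook near the ground, the case reaches from y = -28 to +45 mm), 62 mm high, 0.24 kg; grip it across x. Origin under its centre, z up. Starts on the mat or saw table (both at z = 2 mm), yaw within 0.4 rad.
- screw_jar: Round lidded glass jar of screws, 66 mm in diameter, 80 mm high, straight sides, 0.31 kg; grip it across its diameter. Origin under its centre, z up. Starts on the mat or saw table (both at z = 2 mm), yaw within 0.4 rad.
- big_block: Biggest wood off-cut, 45 mm along its x, 64 mm along its y, 45 mm high, 0.07 kg. Origin under its centre, z up. Starts on the mat or saw table (both at z = 2 mm), yaw within 0.4 rad.
- square_block: Dark square wood off-cut, 50 x 50 mm, 32 mm high, 0.04 kg. Origin under its centre, z up. Starts on the mat or saw table (both at z = 2 mm), yaw within 0.4 rad.
- small_block: Smallest wood off-cut, 34 mm along its x, 50 mm along its y, 20 mm high, 0.02 kg; grip it across x by its upper half, so that the fingertips pass over the tray's rims when it is set down. Origin under its centre, z up. Starts on the mat or saw table (both at z = 2 mm), yaw within 0.4 rad.
- long_block: Long thin wood off-cut, 38 mm along its x, 120 mm along its y, 19 mm high, lying on the saw table at the left behind the stock; belongs to neither kit. Origin at the centre of its underside, z up.

How it is judged (in metres and radians):
At the end, for the whole second after the job is handed in: Each of the five things rests flat (within 0.06 rad) on the floor of its own bay (underside within 2.5 mm of the floor, centre inside the bay by at least 12 mm from its walls, the jar's by 25 mm), upright, still and released; the long off-cut is within 30 mm of where it lay (x of tape_measure in the frame of tray_three between -0.0595 and -0.0235 m and y of tape_measure in the frame of tray_three between -0.0565 and 0.0565 m and z of tape_measure in the frame of tray_three between 0 and 0.0055 m and angle between each of tape_measure, square_block, small_block, screw_jar, big_block's own z axis and vertical below 0.06 rad and linear speed of each of tape_measure, square_block, small_block, screw_jar, big_block below 0.02 m/s and angular speed of each of tape_measure, square_block, small_block, screw_jar, big_block below 0.2 rad/s and contact force between each of tape_measure, square_block, small_block, screw_jar, big_block and the fingers below 0.05 N and x of square_block in the frame of tray_three between 0.0115 and 0.0595 m and y of square_block in the frame of tray_three between -0.0565 and -0.0085 m and z of square_block in the frame of tray_three between 0 and 0.0055 m and x of small_block in the frame of tray_three between 0.0085 and 0.0625 m and y of small_block in the frame of tray_three between 0.0235 and 0.0595 m and z of small_block in the frame of tray_three between 0 and 0.0055 m and x of screw_jar in the frame of tray_two between -0.0555 and -0.0175 m and y of screw_jar in the frame of tray_two between -0.019 and 0.019 m and z of screw_jar in the frame of tray_two between 0 and 0.0055 m and x of big_block in the frame of tray_two between 0.0275 and 0.0655 m and y of big_block in the frame of tray_two between -0.029 and 0.029 m and z of big_block in the frame of tray_two between 0 and 0.0055 m and distance of long_block from where it was at the start of the episode below 0.03 m); the robot touches nothing.
It fails at once if the long thin off-cut is moved by more than 30 mm (distance of long_block from where it was at the start of the episode above 0.03 m).
It also fails if it takes over 112 s, if anything falls off the work surface, if the arm or the gripper's body presses on something with over 40 N, if the wrist force passes 120 N, or if a joint passes its speed limit or range.

## Robot

A 6-joint arm with a two-finger parallel gripper is mounted at the origin on a cart in front of the work surface, level with it; the furniture and walls round the work are solid. World frame = base frame: x ahead of the robot, y to its left, z up, the work surface at z = 0. Lengths are in mm, angles in rad, forces in N, time in s.
With the tool pointing down it reaches from about 275 to 1000 mm from the base axis. Payload 8.4 kg.
Tool frame: the origin (TCP) lies on the centre line of the jaws, within the pads' length; the fingertips stand 14 mm ahead of it and the grasp point (between the pads) lies 5 mm behind it; z points along the fingers, y is the line along which they close (so a half turn about z gives the same grasp; the last joint's range is limited). The gripper opens to 85 mm and grips with 20 to 120 N. Pads are 22 mm wide; open, the fingers measure 114 mm over their backs; the gripper's body (76 mm by 85 mm) begins 54 mm behind the grasp point. The pads swing forward as they close: fully open they stand 13 mm farther back than shut.
Start: joints at [1.333, 0.353, 1.633, -0, 1.155, -0.002], TCP at [146.011, 607.708, 245.281] pointing down, gripper open.
Joint ranges: [-2.63, 2.63], [-0.92, 2.1], [0.06, 2.66], [-1.3, 4.44], [0, 2.69], [-3.02, 3.02]. Speed limits (rad/s): [2.22, 2.22, 2.79, 3.14, 3.14, 3.14].

## Interface

Orientations are given as [roll, pitch, yaw] about the fixed x, y, z axes, in that order (R = Rz(yaw) Ry(pitch) Rx(roll)).
In Python, from rig import r gives the robot as it stands.
- The arm moves only by the tool step_arm, never from a script. Its argument "plan" is text: rows parted by semicolons, each of 7 numbers parted by spaces: the turn, a rotation vector about the world's x, y, z in degrees, then the shift along the world's x, y, z in mm, then the closure in counts, from 0 (fully open) to 255 (shut). In form: rx ry rz x y z hand; .... A call has 1 to 8 rows; each row is the pose to reach, as a shift and turn from the pose commanded when the call began; what a row does not reach only later rows make up. A row lasts 1/10 s, in which the tool goes at most 50 mm and 8.59 degrees, less where a joint would pass 70% of its speed; a pose out of reach is approached as far as the arm can. A call with a gripper value outside its range is refused whole. The fingers move at their own pace and stop on an object; "force" is the grip in N (left out, the last holds). Time passes only in rows, so rows that repeat a pose let the fingers close. It gives the time, the measured TCP pose, the force, the opening and the grip force at its end, in the units of the state.
- r.sense(): the state, without advancing time (a new reading comes with each control period).
- r.grab_frame(name): name is "scene" or "top" or "wrist"; returns (picture, depth): 400x640x3 uint8, red, green, blue; 400x640 float32, mm along the optical axis (not along the pixel's ray), 0 where there is no reading.
- r.get_calibration(name): a dict with "K" (3x3 intrinsics, pixels), "world_from_camera" (4x4, takes a point from camera to world coordinates). Camera axes: x right, y down, z forward; pixel columns grow to the right and rows downward; lengths in mm; the calibration is good to about 2 mm. The wrist camera is an equidistant fisheye: a pixel r from the principal point sees the ray r / f radians off the axis. A picture is of the moment at which its call begins: read the wrist's pose just before it. get_calibration takes no time and is no camera call; for the wrist camera it gives the pose at the moment of the call.
- r.sign_off(): hands the job in; it is judged then, once.
The state is a dict: "clock": time; "qpos": joint angles; "qvel": joint speeds; "joint_efforts": joint torques, N m; "eef_pos": TCP position; "tcp_rot": TCP orientation; "contact_force": force on the tool from outside, world axes, zero at the start; "wrist_torque": the same for the moment, N m; "opening": opening from 0.0 (shut) to 1.0 (fully open); "grasp_force": force on a finger pad.
Only numpy, scipy, OpenCV 4.12 (cv2) and the standard library are available. Lean on these libraries where they do the work, as an engineer would, in place of code of your own. Each camera call takes 0.05 s, during which the arm holds its last target. There are 200 camera calls.

## Working session

There is one attempt and no reset: what is moved stays moved. The work goes in short steps, Python scripts to look and compute and a tool call to move; the robot and the scene stay as the last step left them, time stands still between calls to the robot, and variables do not carry over. Pictures are saved under pics/ and viewed, at most 14 in all, crops included, and the job is handed in when it is done.

Besides the shell and the picture viewer there is one more tool, called after "Request:" as name(argument=value, ...) on one line, values as JSON. step_arm: Moves the arm, as the interface text tells. Its arguments: {"type":"object","properties":{"plan":{"type":"string"},"force":{"type":"number"}},"required":["plan"]}

```bash
ls; mkdir -p pics; cat > h.py <<'E'
import numpy as np,cv2
from rig import r
def look(n,name):
    c=r.get_calibration(n);p,d=r.grab_frame(n)
    cv2.imwrite(f'pics/{name}.png',p[...,::-1]);np.savez(f'pics/{name}.npz',p=p,d=d,K=c['K'],T=c['world_from_camera']);return p,d,c
def cloud(d,K,T):
    v,u=np.mgrid[:d.shape[0],:d.shape[1]]
    K=np.array(K);T=np.array(T)
    P=np.stack([(u-K[0,2])/K[0,0]*d,(v-K[1,2])/K[1,1]*d,d],-1)
    W=P@T[:3,:3].T+T[:3,3];W[d<=0]=np.nan;return W
E
python3 - <<'E'
from h import *
s=r.sense();print(s)
for n in('top','scene'):
    p,d,c=look(n,n+'0');print(c)
E
```

```text
pics
{'clock': 0.0, 'qpos': array([ 1.33263003e+00,  3.53662371e-01,  1.63413646e+00,  1.75043096e-05,
        1.15517631e+00, -2.41909384e-03]), 'qvel': array([-6.22774318e-04,  1.07499588e-03,  1.21383841e-03,  2.24512041e-04,
        3.95627738e-04, -2.31208166e-05]), 'joint_efforts': array([-6.63008677e-05, -6.05237961e+01, -3.42074597e+01, -1.17355635e-04,
        9.57433978e-03, -5.11272134e-06]), 'eef_pos': array([145.88107743, 607.2727358 , 244.5517797 ]), 'tcp_rot': array([-3.14021021e+00, -1.93486240e-05,  2.90583836e+00]), 'contact_force': array([-0.095541  ,  0.02011299,  0.23708865]), 'wrist_torque': array([-0.04355578,  0.05611097,  0.04380684]), 'grasp_force': 0.0, 'opening': 0.998903948528591}
{'K': array([[388.19535326,   0.        , 319.08042687],
       [  0.        , 388.19535326, 202.64868858],
       [  0.        ,   0.        ,   1.        ]]), 'world_from_camera': array([[ 6.02436359e-03, -9.86542467e-01,  1.63394208e-01,
         4.37686218e+02],
       [-9.99122989e-01,  8.32387660e-04,  4.18635767e-02,
         1.15743406e+02],
       [-4.14362035e-02, -1.63503111e-01, -9.85672245e-01,
         8.76053052e+02],
       [ 0.00000000e+00,  0.00000000e+00,  0.00000000e+00,
         1.00000000e+00]])}
{'K': array([[407.5746186 ,   0.        , 316.1832366 ],
       [  0.        , 407.5746186 , 202.59205227],
       [  0.        ,   0.        ,   1.        ]]), 'world_from_camera': array([[ 8.68456137e-01, -3.09073635e-01,  3.87630528e-01,
         1.80955459e+02],
       [-4.95552083e-01, -5.18217814e-01,  6.97049805e-01,
        -5.63678370e+02],
       [-1.45626719e-02, -7.97448296e-01, -6.03211525e-01,
         6.50171032e+02],
       [ 0.00000000e+00,  0.00000000e+00,  0.00000000e+00,
         1.00000000e+00]])}
```

View pics/top0.png

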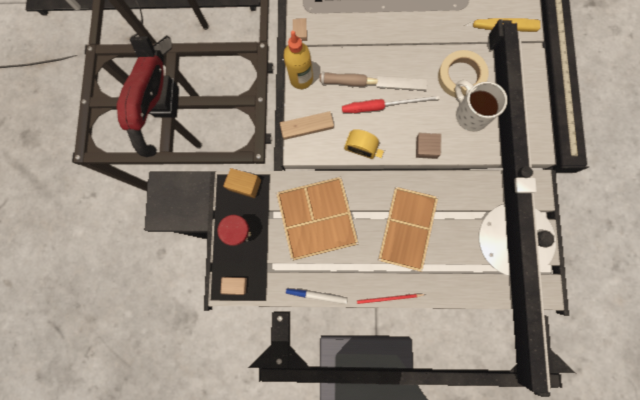

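View pics/scene0.png

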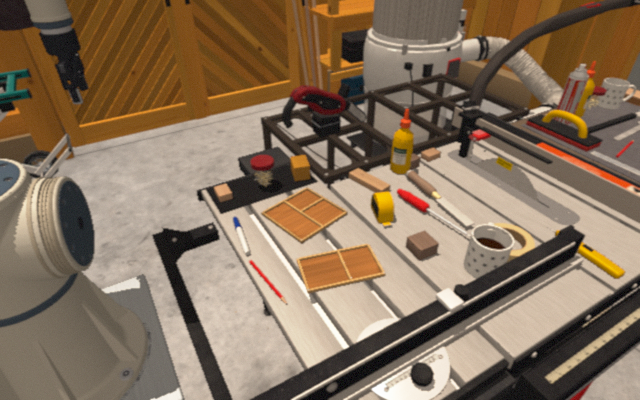

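```bash
python3 - <<'E'
from h import *
z=np.load('pics/top0.npz');p=z['p'];d=z['d'];W=cloud(d,z['K'],z['T'])
K=z['K'];T=z['T']
def ray(u,v,h):
    D=T[:3,:3]@np.array([(u-K[0,2])/K[0,0],(v-K[1,2])/K[1,1],1]);o=T[:3,3];return o+D*(h-o[2])/D[2]
names=dict(small=(233,286),jar=(233,230),big=(240,180),tape=(362,142),square=(429,142),long=(307,125),t3=(330,235),t2=(400,245),mat=(255,260),table=(365,200),beam=(512,150),glue=(297,60),mug=(483,105))
for n,(u,v) in names.items():print(n,np.nanmedian(W[v-1:v+2,u-1:u+2].reshape(-1,3),0).round(0))
def rect(n,win,mask,h):
    u0,u1,v0,v1=win;m=np.zeros(mask.shape,np.uint8);m[v0:v1,u0:u1]=mask[v0:v1,u0:u1]
    m=cv2.morphologyEx(m,cv2.MORPH_OPEN,np.ones((3,3)))
    c=max(cv2.findContours(m,0,2)[0],key=cv2.contourArea).reshape(-1,2)
    w=np.array([ray(a,b,h)[:2] for a,b in c],np.float32)
    R=cv2.minAreaRect(w);print(n,np.round(R[0],1),np.round(R[1],1),'ang',round(R[2],1),cv2.contourArea(c))
hs=cv2.cvtColor(p,cv2.COLOR_RGB2HSV);S=hs[...,1]
Z=W[...,2]
col=(S>90).astype(np.uint8)
rect('t3',(270,362,172,264),col,9);rect('t2',(374,442,182,276),col,9)
for n,win,h in [('small',(214,258,268,302),22),('big',(214,270,160,200),47),('jar',(214,262,203,252),82),('tape',(335,390,120,165),64),('square',(410,450,128,165),34),('long',(270,340,105,142),21)]:
    rect(n,win,(abs(Z-h)<7).astype(np.uint8),h)
u0,v0=200,110
cv2.imwrite('pics/c0.png',cv2.resize(p[110:310,200:460,::-1],None,fx=3,fy=3,interpolation=2))
E
```

```text
small [396. 338.  22.]
jar [512. 327.  83.]
big [626. 326.  49.]
tape [706.  58.  64.]
square [714. -93.  34.]
long [761. 181.  22.]
t3 [509. 128.   3.]
t2 [487. -28.   3.]
mat [452. 296.   1.]
table [589.  48.  -1.]
beam [ 684. -258.   69.]
glue [866. 196. 124.]
mug [ 790. -208.   58.]
t3 [547.1 157.9] [156.9 150.8] ang 14.2 4471.0
t2 [524.2 -45.1] [ 96.1 168.6] ang 75.9 3136.0
small [397.9 338.4] [34.1 49.4] ang 0.5 328.0
big [624.1 324.1] [65.8 45.5] ang 72.6 532.0
jar [513.3 327.6] [60.2 63. ] ang 0.2 686.0
tape [712.6  55.5] [39.9 39.8] ang 72.2 265.5
square [710.1 -94.1] [50.7 51.7] ang 87.4 470.5
long [763.4 181.3] [ 40.7 119.8] ang 12.8 779.5
```

View pics/c0.png

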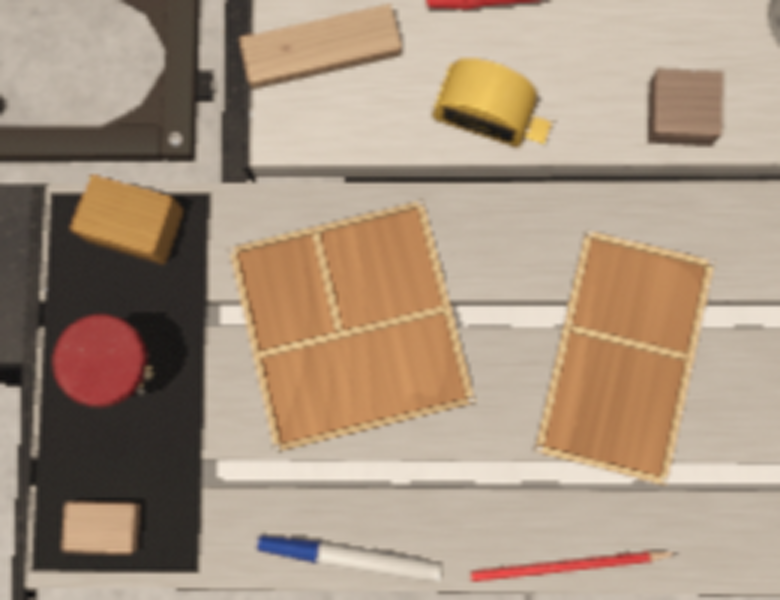

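Request:
step_arm(plan="0 0 -8 32 -34 -10 0; 0 0 -16 64 -68 -20 0; 0 0 -24 96 -102 -30 0; 0 0 -32 128 -136 -40 0; 0 0 -40 160 -170 -50 0; 0 0 -48 192 -204 -60 0; 0 0 -56 224 -240 -70 0; 0 0 -64 252 -269 -80 0", force=40)

```text
clock: 0.9
eef_pos: [399.0, 336.6, 164.8]
tcp_rot: [-3.141, 0.0, 1.783]
contact_force: [-0.1, -0.2, -0.4]
opening: 0.999
grasp_force: 0.0
```

Request:
step_arm(plan="0 0 -8 0 0 -20 0; 0 0 -12 0 0 -40 0;0 0 -12 0 0 -40 0;0 0 -12 0 0 -40 0")

```text
clock: 1.3
eef_pos: [397.7, 338.6, 125.2]
tcp_rot: [-3.141, 0.001, 1.582]
contact_force: [-0.4, -0.5, 0.5]
opening: 0.998
grasp_force: 0.0
```

```bash
python3 - <<'E'
from h import *
s=r.sense();print(s['clock'],s['eef_pos'],s['tcp_rot'],s['qpos'])
p,d,c=look('wrist','w0');print(c)
E
```

```text
1.3 [397.74316784 338.59545125 125.22570063] [-3.14063329e+00  7.49963028e-04  1.58173709e+00] [7.02350437e-01 3.48928633e-01 1.95403907e+00 4.56361694e-05
 8.39842185e-01 6.91379547e-01]
{'K': array([[309.70691629,   0.        , 326.09053074],
       [  0.        , 309.70691629, 197.27834078],
       [  0.        ,   0.        ,   1.        ]]), 'world_from_camera': array([[ 9.99936983e-01,  1.09740924e-02,  2.36648053e-03,
         3.97888947e+02],
       [ 1.11918266e-02, -9.57943391e-01, -2.86738911e-01,
         4.12406586e+02],
       [-8.79744916e-04,  2.86747327e-01, -9.58005844e-01,
         2.54644309e+02],
       [ 0.00000000e+00,  0.00000000e+00,  0.00000000e+00,
         1.00000000e+00]])}
```

View pics/w0.png

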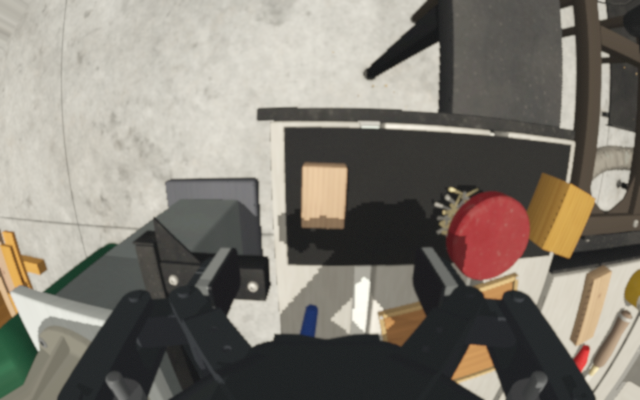

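Request:
step_arm(plan="0 0 0 0 1 -45 90; 0 0 0 0 1 -85 90;0 0 0 0 1 -100 90;0 0 0 0 1 -100 255;0 0 0 0 1 -100 255;0 0 0 0 1 -100 255;0 0 0 0 1 -100 255;0 0 0 0 1 -100 255")

```text
clock: 2.15
eef_pos: [398.6, 340.2, 26.3]
tcp_rot: [3.14, -0.001, 1.58]
contact_force: [-0.7, -0.7, -0.1]
opening: 0.383
grasp_force: 41.5
```

Request:
step_arm(plan="0 0 0 0 0 45 255; 0 0 0 0 0 85 255; 0 0 -8 25 -19 100 255; 0 0 -16 60 -46 100 255; 0 0 -24 95 -73 100 255;0 0 -32 130 -100 100 255; 0 0 -40 155 -120 100 255; 0 0 -48 172.6 -133.3 100 255")

```text
clock: 2.95
eef_pos: [572.5, 204.7, 125.9]
tcp_rot: [3.141, -0.001, 0.734]
contact_force: [0.6, -0.0, -0.2]
opening: 0.382
grasp_force: 41.5
```

Request:
step_arm(plan="0 0 -8 0 0 0 255; 0 0 -16 0 0 -10 255; 0 0 -24 0 0 -20 255; 0 0 -28.3 0 0 -30 255; 0 0 -28.3 0 0 -30 255; 0 0 -28.3 0 0 -30 255")

```text
clock: 3.55
eef_pos: [570.6, 206.4, 95.7]
tcp_rot: [-3.142, -0.0, 0.25]
contact_force: [0.6, -1.4, -0.2]
opening: 0.381
grasp_force: 41.5
```

```bash
cat >> h.py <<'E'
def wray(c,u,v,h):
    K=np.array(c['K']);T=np.array(c['world_from_camera']);a=np.array([u-K[0,2],v-K[1,2]]);q=np.hypot(*a);t=q/K[0,0]
    D=T[:3,:3]@np.array([*(a/max(q,1e-9)*np.sin(t)),np.cos(t)]);o=T[:3,3];return o+D*(h-o[2])/D[2]
E
python3 - <<'E'
from h import *
s=r.sense();print(s['clock'],s['eef_pos'],s['tcp_rot'],s['opening'])
look('wrist','w1')
p,d,c=look('top','t1')
cv2.imwrite('pics/t1c.png',cv2.resize(p[150:300,220:460,::-1],None,fx=3,fy=3,interpolation=2))
E
```

```text
3.55 [570.63826124 206.41213592  95.65997524] [-3.14157522e+00 -5.65524702e-05  2.50129409e-01] 0.380524130257295
```

View pics/w1.png

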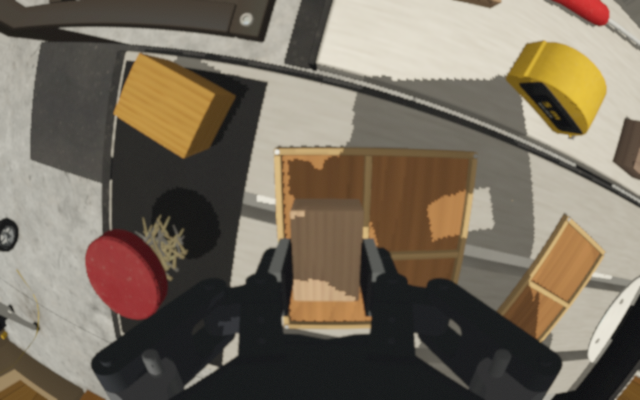

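```bash
python3 - <<'E'
from h import *
z=np.load('pics/w1.npz');c=dict(K=z['K'],world_from_camera=z['T'])
for u,v in[(277,150),(475,153),(285,323)]:print(wray(c,u,v,9).round(1))
E
```

```text
[604.7 251.6   9. ]
[641.6 108.3   9. ]
[457.2 215.9   9. ]
```

Request:
step_arm(plan="0 0 0 0.5 0.5 -40 255; 0 0 0 0.5 0.5 -60 255;0 0 0 0.5 0.5 -66 255; 0 0 0 0.5 0.5 -67 255;0 0 0 0.5 0.5 -67.7 255;0 0 0 0.5 0.5 -67.7 255")

```text
clock: 4.25
eef_pos: [572.0, 207.2, 28.8]
tcp_rot: [-3.141, -0.002, 0.248]
contact_force: [0.5, -0.9, 0.5]
opening: 0.381
grasp_force: 41.6
```

Request:
step_arm(plan="0 0 0 0 0 -1 255; 0 0 0 0 0 -1 255")

```text
clock: 4.45
eef_pos: [571.4, 207.0, 27.2]
tcp_rot: [-3.141, -0.001, 0.248]
contact_force: [-0.6, 0.7, -1.0]
opening: 0.383
grasp_force: 41.6
```

Request:
step_arm(plan="0 0 0 0 0 0 110; 0 0 0 0 0 0 110; 0 0 0 0 0 0 110; 0 0 0 0 0 45 110; 0 0 0 0 0 90 0; 0 0 -8 20 -40 103 0; 0 0 -16 40 -85 103 0; 0 0 -16.8 60 -130 103 0")

```text
clock: 5.25
eef_pos: [632.1, 75.9, 130.8]
tcp_rot: [-3.141, -0.002, -0.049]
contact_force: [-0.4, 0.1, -0.5]
opening: 1.0
grasp_force: 0.0
```

Request:
step_arm(plan="0 0 0 20 -43 0 0; 0 0 0 40 -86 0 0; 0 0 0 60 -130 0 0; 0 0 0 78.6 -171 0 0; 0 0 0 78.6 -171 0 0; 0 0 0 78.6 -171 0 0")

```text
clock: 5.85
eef_pos: [709.5, -95.1, 129.1]
tcp_rot: [-3.141, 0.001, -0.048]
contact_force: [-0.0, -0.4, -0.1]
opening: 1.001
grasp_force: 0.0
```

```bash
python3 - <<'E'
from h import *
s=r.sense();print(s['clock'],s['eef_pos'],s['tcp_rot'],s['opening'],s['qpos'])
p1,_,_=look('wrist','w2')
p,d,c=look('top','t2')
a=cv2.resize(p[150:300,220:460],None,fx=2,fy=2,interpolation=2)
cv2.imwrite('pics/m2.png',np.vstack([cv2.resize(p1,(480,300)),a])[...,::-1])
E
```

```text
5.85 [709.5353735  -95.11652454 129.10168283] [-3.14128231e+00  6.25291307e-04 -4.76933190e-02] 1.0005448738289753 [-1.35472288e-01  6.02815875e-01  1.50760747e+00  2.96339760e-04
  1.03181942e+00  1.48286527e+00]
```

View pics/m2.png

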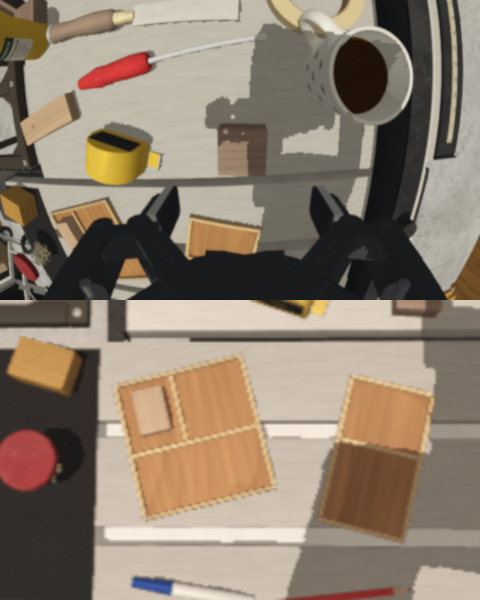

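Request:
step_arm(plan="0 0 0 0 0.5 -45 0; 0 0 0 0 0.5 -85 0;0 0 0 0 0.5 -99 0;0 0 0 0 0.5 -99 255;0 0 0 0 0.5 -99 255;0 0 0 0 0.5 -99 255;0 0 0 0 0.5 -99 255;0 0 0 0 0.5 -99 255")

```text
clock: 6.75
eef_pos: [711.3, -93.7, 33.1]
tcp_rot: [3.142, -0.004, -0.046]
contact_force: [-0.3, 1.0, 7.7]
opening: 0.575
grasp_force: 43.2
```

Request:
step_arm(plan="0 0 0 0 0 45 255; 0 0 0 0 0 80 255; 0 0 4 -20 35 95 255; 0 0 8 -40 75 95 255; 0 0 12 -60 115 95 255; 0 0 16.8 -80 155 95 255; 0 0 16.8 -100 195 95 255; 0 0 16.8 -121.9 228.9 95 255")

```text
clock: 7.55
eef_pos: [587.4, 137.2, 126.7]
tcp_rot: [-3.141, -0.002, 0.248]
contact_force: [-0.2, 0.1, -0.6]
opening: 0.573
grasp_force: 42.4
```

Request:
step_arm(plan="0 0 0 0 0 -35 255; 0 0 0 0 0 -35 255;0 0 0 0 0 -35 255")

```text
clock: 7.85
eef_pos: [587.8, 135.0, 91.1]
tcp_rot: [3.141, 0.001, 0.248]
contact_force: [1.0, 0.2, 0.1]
opening: 0.573
grasp_force: 42.3
```

```bash
python3 - <<'E'
from h import *
s=r.sense();print(s['clock'],s['eef_pos'],s['tcp_rot'],s['opening'],s['contact_force'])
E
```

```text
7.85 [587.82479881 135.02705621  91.06932056] [3.14147126e+00 6.77707994e-04 2.47626453e-01] 0.5732673181157789 [1.03480219 0.17115207 0.06573703]
```

Request:
step_arm(plan="0 0 0 1 0 -40 255; 0 0 0 1 0 -52 255;0 0 0 1 0 -55.5 255;0 0 0 1 0 -57 255;0 0 0 1 0 -57 255")

```text
clock: 8.35
eef_pos: [589.6, 135.2, 34.6]
tcp_rot: [3.142, -0.001, 0.247]
contact_force: [0.3, -0.5, 0.1]
opening: 0.572
grasp_force: 42.3
```

Request:
step_arm(plan="0 0 0 0 0 -1 255; 0 0 0 0 0 -1 255;0 0 0 0 0 -1 255")

```text
clock: 8.65
eef_pos: [589.7, 135.4, 34.1]
tcp_rot: [3.141, -0.002, 0.248]
contact_force: [-0.2, -0.8, 6.3]
opening: 0.574
grasp_force: 43.1
```

Request:
step_arm(plan="0 0 0 0 0 0 80; 0 0 0 0 0 0 80; 0 0 0 0 0 0 80; 0 0 0 0 0 45 80; 0 0 0 0 0 90 0; 0 0 8 8 45 96 0; 0 0 16 16 90 96 0; 0 0 24 24 135 96 0")

```text
clock: 9.45
eef_pos: [613.3, 271.7, 129.6]
tcp_rot: [3.141, -0.001, 0.671]
contact_force: [1.3, -0.6, -0.3]
opening: 0.997
grasp_force: 0.0
```

Request:
step_arm(plan="0 0 8 5 30 0 0; 0 0 16 10.3 53.7 0 0; 0 0 24 10.3 53.7 0 0; 0 0 32 10.3 53.7 0 0; 0 0 34.4 10.3 53.7 0 0; 0 0 34.4 10.3 53.7 0 0")

```text
clock: 10.05
eef_pos: [622.9, 324.1, 128.3]
tcp_rot: [-3.141, 0.0, 1.268]
contact_force: [-0.3, -0.7, -0.2]
opening: 1.002
grasp_force: 0.0
```

```bash
python3 - <<'E'
from h import *
s=r.sense();print(s['clock'],s['eef_pos'],s['tcp_rot'],s['opening'],s['qpos'])
p1,_,c=look('wrist','w3')
p,d,_=look('top','t3')
a=cv2.resize(p[150:300,220:460],None,fx=2,fy=2,interpolation=2)
cv2.imwrite('pics/m3.png',np.vstack([cv2.resize(p1,(480,300)),a])[...,::-1])
print(wray(c,326.09,197.28,47))
E
```

```text
10.05 [622.90750068 324.07828707 128.30772567] [-3.14126288e+00  3.25919776e-04  1.26762214e+00] 1.0015822365141016 [4.77593017e-01 5.84563242e-01 1.54270812e+00 6.79365309e-07
 1.01478494e+00 7.80766898e-01]
[626.6276197  334.41748848  47.        ]
```

View pics/m3.png

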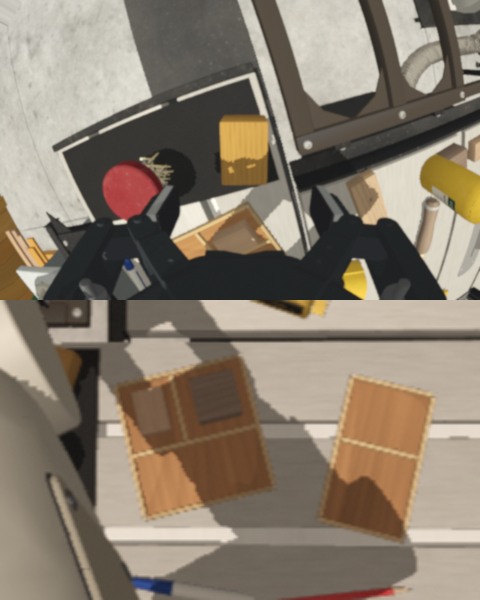

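```bash
python3 - <<'E'
from h import *
z=np.load('pics/top0.npz');W=cloud(z['d'],z['K'],z['T'])
for v in(150,156,160,164,168):print(v,W[v,200:275:12].round(0).tolist())
E
```

```text
150 [[957.0, 728.0, -797.0], [957.0, 673.0, -797.0], [958.0, 620.0, -802.0], [958.0, 565.0, -802.0], [716.0, 327.0, -21.0], [710.0, 294.0, -5.0], [955.0, 400.0, -796.0]]
156 [[698.0, 439.0, -9.0], [697.0, 410.0, -8.0], [697.0, 380.0, -6.0], [697.0, 351.0, -7.0], [696.0, 322.0, -4.0], [696.0, 294.0, -7.0], [926.0, 399.0, -794.0]]
160 [[687.0, 437.0, -6.0], [687.0, 408.0, -6.0], [687.0, 380.0, -8.0], [687.0, 351.0, -7.0], [686.0, 322.0, -6.0], [685.0, 293.0, -3.0], [908.0, 399.0, -796.0]]
164 [[893.0, 726.0, -802.0], [891.0, 670.0, -796.0], [891.0, 615.0, -795.0], [892.0, 562.0, -800.0], [892.0, 508.0, -801.0], [890.0, 452.0, -793.0], [890.0, 398.0, -797.0]]
168 [[873.0, 724.0, -797.0], [874.0, 670.0, -801.0], [874.0, 616.0, -800.0], [873.0, 560.0, -797.0], [872.0, 505.0, -795.0], [872.0, 452.0, -796.0], [871.0, 398.0, -794.0]]
```

Request:
step_arm(plan="0 0 0 0.5 2 -45 60; 0 0 0 0.5 2 -85 60;0 0 0 0.5 2 -98 60;0 0 0 0.5 2 -98 255;0 0 0 0.5 2 -98 255;0 0 0 0.5 2 -98 255;0 0 0 0.5 2 -98 255;0 0 0 0.5 2 -98 255")

```text
clock: 10.95
eef_pos: [624.3, 326.3, 31.9]
tcp_rot: [3.14, -0.001, 1.267]
contact_force: [-0.6, -0.5, -0.6]
opening: 0.518
grasp_force: 46.0
```

Request:
step_arm(plan="0 0 0 0 0 45 255; 0 0 0 0 -5 85 255; 0 0 3.3 -6 -50 95 255; 0 0 3.3 -12 -98 95 255; 0 0 3.3 -19 -146 95 255; 0 0 3.3 -26 -194 95 255; 0 0 3.3 -33 -242 95 255; 0 0 3.3 -40 -290 95 255")

```text
clock: 11.75
eef_pos: [583.3, 34.3, 126.4]
tcp_rot: [3.14, -0.0, 1.325]
contact_force: [0.8, -0.5, -1.1]
opening: 0.52
grasp_force: 46.2
```

Request:
step_arm(plan="0 0 0 -7 -46 0 255; 0 0 0 -15 -92.7 0 255; 0 0 0 -15 -92.7 -35 255; 0 0 0 -15 -92.7 -75 255; 0 0 0 -15 -92.7 -90 255;0 0 0 -15 -92.7 -91.5 255;0 0 0 -15 -92.7 -92.5 255;0 0 0 -15 -92.7 -92.5 255")

```text
clock: 12.55
eef_pos: [569.7, -56.4, 34.5]
tcp_rot: [3.14, -0.0, 1.325]
contact_force: [-0.1, 0.1, -0.4]
opening: 0.52
grasp_force: 46.2
```

Request:
step_arm(plan="0 0 0 0 0 -1 255; 0 0 0 0 0 -2 255;0 0 0 0 0 -2 255")

```text
clock: 12.85
eef_pos: [569.0, -56.6, 31.6]
tcp_rot: [3.141, -0.0, 1.325]
contact_force: [-0.0, 0.6, 2.8]
opening: 0.518
grasp_force: 46.6
```

Request:
step_arm(plan="0 0 0 0 0 0 90; 0 0 0 0 0 0 90; 0 0 0 0 0 0 90; 0 0 0 0 0 45 90; 0 0 0 0 0 90 0; 0 0 8 -5 40 118 0; 0 0 16 -12 85 118 0; 0 0 24 -19 130 118 0")

```text
clock: 13.65
eef_pos: [550.1, 74.4, 150.5]
tcp_rot: [3.139, 0.0, 1.748]
contact_force: [0.9, 1.0, -0.1]
opening: 1.0
grasp_force: 0.0
```

Request:
step_arm(plan="0 0 8 -6 45 0 0; 0 0 16 -12 90 0 0; 0 0 24 -18 135 0 0; 0 0 32 -24 180 0 0; 0 0 40 -30 225 0 0; 0 0 48 -37 254.2 0 0; 0 0 56 -37 254.2 0 0; 0 0 66 -37 254.2 0 0")

```text
clock: 14.45
eef_pos: [512.0, 328.7, 148.8]
tcp_rot: [-3.141, -0.0, 2.879]
contact_force: [-0.7, 0.6, 0.5]
opening: 1.0
grasp_force: 0.0
```

```bash
python3 - <<'E'
from h import *
s=r.sense();print(s['clock'],s['eef_pos'],s['tcp_rot'],s['opening'],s['qpos'])
p1,_,c=look('wrist','w4')
p,d,_=look('top','t4')
a=cv2.resize(p[150:300,220:460],None,fx=2,fy=2,interpolation=2)
cv2.imwrite('pics/m4.png',np.vstack([cv2.resize(p1,(480,300)),a])[...,::-1])
hs=cv2.cvtColor(p1,cv2.COLOR_RGB2HSV);m=((hs[...,1]>120)&((hs[...,0]<6)|(hs[...,0]>172))).astype(np.uint8)
q=max(cv2.findContours(m,0,2)[0],key=cv2.contourArea).reshape(-1,2)
w=np.array([wray(c,u,v,82)[:2] for u,v in q],np.float32);print(cv2.minEnclosingCircle(w),w.min(0),w.max(0))
z=np.load('pics/top0.npz');W=cloud(z['d'],z['K'],z['T']);print(W[230,205].round(),W[200,180].round())
E
```

```text
14.45 [512.00804479 328.71774115 148.82196124] [-3.14131665e+00 -2.24721965e-04  2.87880154e+00] 1.0000815914159793 [ 5.68288144e-01  4.32274970e-01  1.75176468e+00 -2.45149944e-05
  9.57908352e-01 -7.39702993e-01]
((511.2703552246094, 331.4225769042969), 32.76508712768555) [478.95895 299.82132] [543.6984 363.188 ]
[523. 427. -37.] [597. 494. -41.]
```

View pics/m4.png

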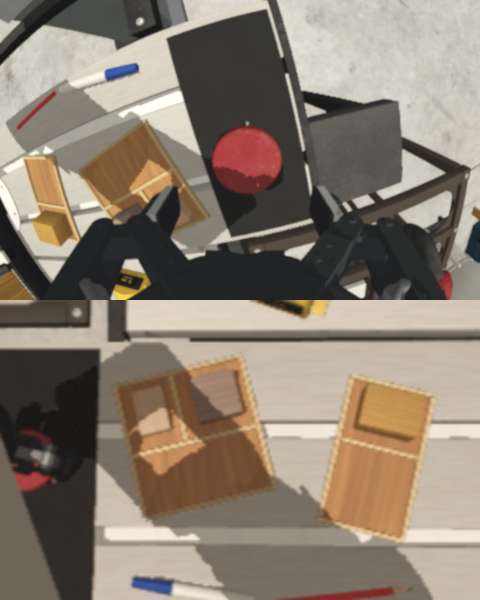

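Request:
step_arm(plan="0 0 0 0 1.5 -40 0; 0 0 0 0 1.5 -80 0;0 0 0 0 1.5 -104 0;0 0 0 0 1.5 -104 0;0 0 0 0 1.5 -104 255;0 0 0 0 1.5 -104 255;0 0 0 0 1.5 -104 255;0 0 0 0 1.5 -104 255", force=60)

```text
clock: 15.35
eef_pos: [513.8, 329.6, 47.1]
tcp_rot: [3.139, 0.002, 2.87]
contact_force: [-0.6, -1.9, 8.6]
opening: 0.727
grasp_force: 66.9
```

Request:
step_arm(plan="0 0 0 0 0 0 255; 0 0 0 0 0 10 255; 0 0 0 0 0 40 255; 0 0 0 0 0 80 255; 0 0 0 0 0 80 255")

```text
clock: 15.85
eef_pos: [515.4, 330.8, 130.9]
tcp_rot: [3.135, 0.006, 2.87]
contact_force: [1.1, 1.1, -2.2]
opening: 0.725
grasp_force: 66.8
```

```bash
python3 - <<'E'
from h import *
s=r.sense();print(s['clock'],s['eef_pos'],s['tcp_rot'],s['contact_force'],s['opening'])
p1,_,c=look('wrist','w5')
p,d,_=look('scene','s5')
a=cv2.resize(p[100:260,180:340],(480,300),interpolation=2)
cv2.imwrite('pics/m5.png',np.vstack([cv2.resize(p1,(480,300)),a])[...,::-1])
E
```

```text
15.85 [515.43142017 330.8359835  130.94740687] [3.13506261 0.00586188 2.87044552] [ 1.10110837  1.09239688 -2.22173936] 0.7253434825845807
```

View pics/m5.png

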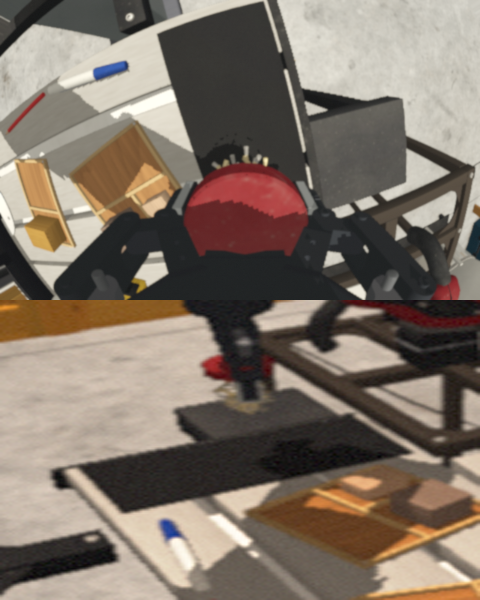

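```bash
python3 - <<'E'
from h import *
z=np.load('pics/w5.npz');p1=z['p'];c=dict(K=z['K'],world_from_camera=z['T'])
hs=cv2.cvtColor(p1,cv2.COLOR_RGB2HSV);m=((hs[...,1]>120)&((hs[...,0]<6)|(hs[...,0]>172))).astype(np.uint8)
m[340:]=0
q=max(cv2.findContours(m,0,2)[0],key=cv2.contourArea).reshape(-1,2);print(q.min(0),q.max(0))
from scipy.optimize import least_squares
for h in(160,166):
    w=np.array([wray(c,u,v,h)[:2] for u,v in q if v<275 ])
    f=least_squares(lambda x:np.hypot(w[:,0]-x[0],w[:,1]-x[1])-x[2],[513,330,33],loss='soft_l1');print(h,f.x,np.abs(f.fun).max())
E
```

```text
[245 217] [410 339]
160 [511.02398111 333.63432569  30.18130336] 0.7908390336344553
166 [507.07198917 334.6553734   28.37109851] 0.7431545705565448
```

Request:
step_arm(plan="0 0 0 -1 -15 0 255; 0 0 0 -4 -50 0 255; 0 0 0 -7 -95 0 255; 0 0 0 -10 -140 0 255; 0 0 0 -14 -185 0 255; 0 0 0 -17 -230 0 255; 0 0 0 -20 -275 0 255; 0 0 0 -23 -315 0 255")

```text
clock: 16.75
eef_pos: [487.4, 11.5, 123.8]
tcp_rot: [-3.14, -0.003, 2.87]
contact_force: [-0.0, -0.5, -3.2]
opening: 0.726
grasp_force: 66.8
```

Request:
step_arm(plan="0 0 0 -2 -35 0 255; 0 0 0 -3.6 -52 0 255; 0 0 0 -3.6 -52 0 255; 0 0 0 -3.6 -52 -30 255; 0 0 0 -3.6 -52 -55 255; 0 0 0 -3.6 -52 -65 255; 0 0 0 -3.6 -52 -65 255")

```text
clock: 17.45
eef_pos: [484.2, -37.5, 58.5]
tcp_rot: [-3.141, -0.004, 2.871]
contact_force: [1.2, 0.6, -3.7]
opening: 0.728
grasp_force: 66.8
```

Request:
step_arm(plan="0 0 0 4 1 -3 255; 0 0 0 4 1 -6 255; 0 0 0 4 1 -8 255; 0 0 0 4 1 -9 255; 0 0 0 4 1 -9 255")

```text
clock: 17.95
eef_pos: [490.0, -37.0, 51.2]
tcp_rot: [3.142, 0.0, 2.871]
contact_force: [-0.7, 0.2, -4.0]
opening: 0.726
grasp_force: 66.9
```

Request:
step_arm(plan="0 0 0 0 0 -1 255; 0 0 0 0 0 -2 255; 0 0 0 0 0 -3 255;0 0 0 0 0 -3 255")

```text
clock: 18.35
eef_pos: [490.0, -37.0, 48.2]
tcp_rot: [-3.142, 0.0, 2.871]
contact_force: [-2.2, -0.1, 0.0]
opening: 0.727
grasp_force: 67.2
```

Request:
step_arm(plan="0 0 0 0 0 -0.7 255; 0 0 0 0 0 -0.7 0; 0 0 0 0 0 -0.7 0; 0 0 0 0 0 -0.7 0; 0 0 0 0 0 20 0; 0 0 0 0 0 60 0; 0 0 0 0 0 100 0; 0 0 -8 15 10 110 0")

```text
clock: 19.15
eef_pos: [505.8, -27.6, 161.8]
tcp_rot: [3.14, 0.004, 2.73]
contact_force: [1.1, 0.2, -0.2]
opening: 0.999
grasp_force: 0.0
```

Request:
step_arm(plan="0 0 -8 40 15 0 0; 0 0 -16 80 30 0 0; 0 0 -24 120 45 0 0; 0 0 -32 160 60 0 0; 0 0 -40 190 75 0 0; 0 0 -48 207 82 0 0; 0 0 -56 207 82 0 0; 0 0 -64 207 82 0 0")

```text
clock: 19.95
eef_pos: [712.4, 55.5, 157.3]
tcp_rot: [-3.141, 0.0, 1.609]
contact_force: [-0.1, -0.1, 0.0]
opening: 0.997
grasp_force: 0.0
```

Request:
step_arm(plan="0 0 -8 0 0 0 0; 0 0 -16 0 0 0 0; 0 0 -22 0 0 0 0; 0 0 -22 0 0 0 0")

```text
clock: 20.35
eef_pos: [711.9, 55.0, 157.8]
tcp_rot: [-3.141, 0.0, 1.229]
contact_force: [0.5, -0.3, -0.4]
opening: 1.001
grasp_force: 0.0
```

```bash
python3 - <<'E'
from h import *
s=r.sense();print(s['clock'],s['eef_pos'],s['tcp_rot'],s['opening'])
p1,_,c=look('wrist','w6')
p,d,_=look('top','t6')
a=cv2.resize(p[150:300,220:460],None,fx=2,fy=2,interpolation=2)
cv2.imwrite('pics/m6.png',np.vstack([cv2.resize(p1[50:350,80:560],(480,300)),a])[...,::-1])
E
```

```text
20.35 [711.89145587  55.03627772 157.75078326] [-3.14118867e+00  1.65173090e-04  1.22873248e+00] 1.001406575800517
```

View pics/m6.png

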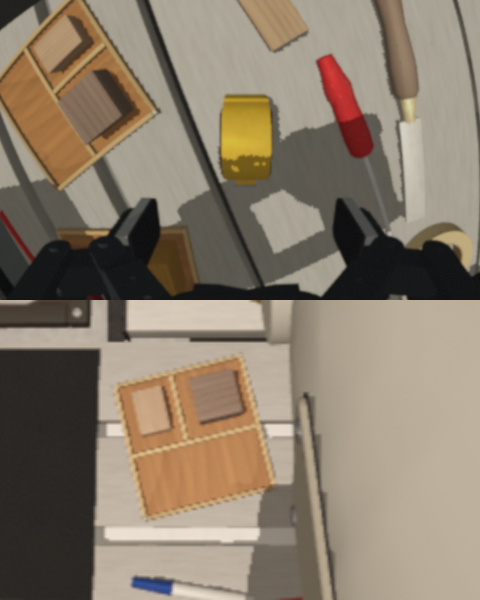

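```bash
python3 - <<'E'
from h import *
z=np.load('pics/w6.npz');p=z['p'];d=z['d'];K=z['K'];T=z['T']
hs=cv2.cvtColor(p,cv2.COLOR_RGB2HSV)
m=np.zeros(d.shape,bool);m[135:245,285:370]=1
v,u=np.nonzero(m&(d>0));a=np.stack([u-K[0,2],v-K[1,2]],1);q=np.hypot(*a.T);t=q/K[0,0]
D=np.c_[a/q[:,None]*np.tan(t)[:,None],np.ones(len(q))]*d[v,u][:,None]
W=D@T[:3,:3].T+T[:3,3]
W=W[W[:,2]>15];th=1.2287-np.pi/2;R=np.array([[np.cos(th),np.sin(th)],[-np.sin(th),np.cos(th)]])
L=(W[:,:2]-[711.9,55.0])@R.T
for lo,hi in((15,30),(30,45),(45,58),(58,70)):
    k=(W[:,2]>lo)&(W[:,2]<hi);print(lo,k.sum(),np.percentile(L[k],[1,99],axis=0).round(1).tolist())
k=W[:,2]>56;print(W[:,2].max(),cv2.minAreaRect(L[k].astype(np.float32)))
E
```

```text
15 171 [[-18.1, 39.6], [18.4, 41.1]]
30 517 [[-21.9, -16.1], [21.5, 39.7]]
45 1183 [[-20.5, -25.4], [20.3, 34.9]]
58 2414 [[-18.4, -15.5], [18.4, 24.1]]
66.04093038359213 ((0.026079177856445312, 4.977317810058594), (46.58550262451172, 37.70413589477539), 89.98396301269531)
```

Request:
step_arm(plan="0 0 0 1 3 -40 0; 0 0 0 1.7 4.7 -85 0;0 0 0 1.7 4.7 -118 0;0 0 0 1.7 4.7 -118 0;0 0 0 1.7 4.7 -118 255;0 0 0 1.7 4.7 -118 255;0 0 0 1.7 4.7 -118 255;0 0 0 1.7 4.7 -118 255")

```text
clock: 21.25
eef_pos: [715.4, 59.9, 42.9]
tcp_rot: [3.138, -0.002, 1.23]
contact_force: [0.4, -0.2, 7.3]
opening: 0.483
grasp_force: 62.2
```

Request:
step_arm(plan="0 0 0 0 0 0 255; 0 0 0 0 0 15 255; 0 0 0 0 0 50 255; 0 0 0 0 0 90 255; 0 0 0 0 0 90 255")

```text
clock: 21.75
eef_pos: [717.5, 60.0, 137.9]
tcp_rot: [3.132, -0.004, 1.23]
contact_force: [1.6, 0.2, -2.1]
opening: 0.477
grasp_force: 61.5
```

Request:
step_arm(plan="0 0 4 -15 7 0 255; 0 0 9 -45 21 0 255; 0 0 14 -75 35 0 255; 0 0 19 -110 50 0 255; 0 0 24 -145 66 0 255; 0 0 29 -175 80 0 255; 0 0 33.7 -200 92 0 255; 0 0 33.7 -209 96.3 0 255")

```text
clock: 22.55
eef_pos: [502.0, 156.6, 130.4]
tcp_rot: [-3.14, -0.0, 1.821]
contact_force: [0.8, 0.8, -2.8]
opening: 0.48
grasp_force: 61.6
```

Request:
step_arm(plan="0 0 0 0 0 0 255; 0 0 0 0 0 -25 255; 0 0 0 0 0 -50 255; 0 0 0 0 0 -65 255; 0 0 0 0 0 -70 255; 0 0 0 0 0 -70 255")

```text
clock: 23.15
eef_pos: [505.5, 155.6, 59.7]
tcp_rot: [-3.141, 0.0, 1.817]
contact_force: [0.7, -0.7, -2.4]
opening: 0.482
grasp_force: 61.5
```

```bash
python3 - <<'E'
from h import *
s=r.sense();print(s['clock'],s['eef_pos'],s['tcp_rot'],s['opening'])
p1,_,c=look('wrist','w7')
cv2.imwrite('pics/w7.png',p1[...,::-1])
E
```

```text
23.15 [505.45450438 155.58916655  59.67353058] [-3.14113304e+00  1.41941230e-04  1.81689147e+00] 0.481687224024023
```

View pics/w7.png

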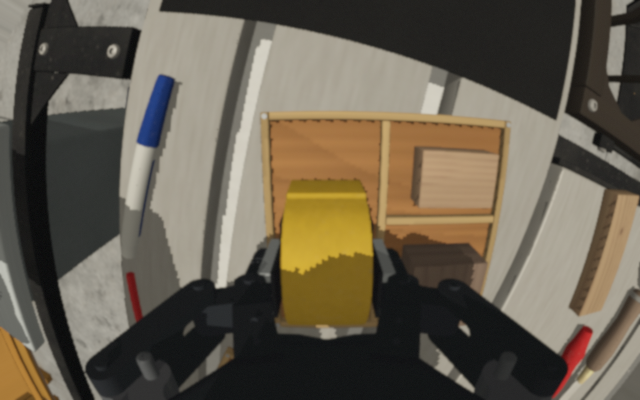

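Small and square blocks lie in their bays; the tape hangs centred over the long bay (cols 283–372 between rims at ~268 and ~383). Lower it.

Request:
step_arm(plan="0 0 0 0 0 -8 255; 0 0 0 0 0 -13 255; 0 0 0 0 0 -15 255; 0 0 0 0 0 -16 255; 0 0 0 0 0 -16 255")

```text
clock: 23.7
eef_pos: [504.7, 156.0, 44.1]
tcp_rot: [-3.142, 0.0, 1.818]
contact_force: [-0.1, 0.3, -2.4]
opening: 0.479
grasp_force: 61.6
```

Request:
step_arm(plan="0 0 0 0 0 -1 255; 0 0 0 0 0 -1.5 255; 0 0 0 0 0 -1.5 255")

```text
clock: 24.0
eef_pos: [504.9, 156.1, 43.8]
tcp_rot: [3.141, 0.0, 1.818]
contact_force: [-4.7, -1.9, 13.4]
opening: 0.483
grasp_force: 63.4
```

Request:
step_arm(plan="0 0 0 0 0 0 105; 0 0 0 0 0 0 105; 0 0 0 0 0 0 105; 0 0 0 0 0 0 105; 0 0 0 0 0 30 105; 0 0 0 0 0 75 105; 0 0 0 -20 20 120 105; 0 0 0 -50 60 160 105")

```text
clock: 24.8
eef_pos: [463.3, 205.4, 194.2]
tcp_rot: [3.139, -0.0, 1.816]
contact_force: [1.2, 0.5, 0.7]
opening: 0.591
grasp_force: 0.0
```

Request:
step_arm(plan="0 0 0 -35 35 10 0; 0 0 0 -70 70 10 0; 0 0 0 -105 105 10 0; 0 0 0 -140 140 10 0; 0 0 0 -175 175 10 0; 0 0 0 -200 210 10 0; 0 0 0 -220 240 10 0; 0 0 0 -220 240 10 0")

```text
clock: 25.6
eef_pos: [240.5, 448.8, 201.9]
tcp_rot: [3.141, -0.002, 1.822]
contact_force: [0.8, 0.7, 0.2]
opening: 1.0
grasp_force: 0.0
```

```bash
python3 - <<'E'
from h import *
s=r.sense();print(s['clock'],s['eef_pos'],s['contact_force'])
p,d,c=look('top','t8');q,_,_=look('scene','s8')
W=cloud(d,c['K'],c['world_from_camera']);Z=W[...,2]
a=cv2.resize(p[150:300,220:460],(480,300),interpolation=2);b=cv2.resize(q[170:310,240:464],(480,300),interpolation=2)
cv2.imwrite('pics/m8.png',np.vstack([a,b])[...,::-1])
K=c['K'];T=c['world_from_camera']
def ray(u,v,h):
    D=T[:3,:3]@np.array([(u-K[0,2])/K[0,0],(v-K[1,2])/K[1,1],1]);o=T[:3,3];return o+D*(h-o[2])/D[2]
for n,h,o,yaw,win in(('small',23,(547,158),14.2,(280,312,185,222)),('square',35,(547,158),14.2,(306,350,175,218)),('tape',65,(547,158),14.2,(270,360,195,265)),('big',48,(524,-45),-14.1,(385,445,180,225)),('jar',83,(524,-45),-14.1,(370,440,200,275))):
    u0,u1,v0,v1=win;m=np.zeros(Z.shape,np.uint8);m[v0:v1,u0:u1]=(abs(Z-h)<6)[v0:v1,u0:u1]
    k=max(cv2.findContours(m,0,2)[0],key=cv2.contourArea).reshape(-1,2)
    R=cv2.minAreaRect(np.array([ray(*x,h)[:2] for x in k],np.float32))
    t=np.radians(yaw);e=np.array(R[0])-o
    print(n,np.round(R[1],0),round(R[2]),'local',np.round([e@[np.cos(t),np.sin(t)],e@[-np.sin(t),np.cos(t)]],1),'z',np.median(Z[m>0]).round(1))
E
```

```text
25.6 [240.52993389 448.81109725 201.90817351] [0.78044867 0.73466174 0.19044129]
small [51. 34.] 13 local [38.  38.5] z 23.3
square [51. 50.] 14 local [ 35.3 -35. ] z 35.4
tape [38. 42.] 16 local [-40.7   3.1] z 63.3
big [65. 46.] 75 local [47.5 -0.2] z 48.4
jar [60. 62.] 0 local [-36.   -1.6] z 83.8
```

View pics/m8.png

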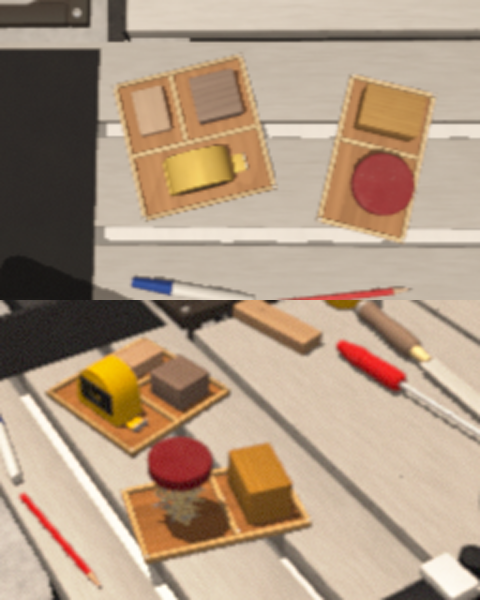

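All five sit flat in their bays, near the centres, and the long off-cut has not moved. Handing in.

```bash
python3 -c "
from rig import r
print(r.sign_off())"
```

```text
the job is handed in; nothing more can be done
None
```

Both kits are made up and handed in at about 26 s: the last overhead check showed all five things flat in their bays, close to the bay centres, and the long off-cut was not touched; the sign-off gave no verdict.

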